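# Turn the pantry jar over and back

### The job

The contents of the white jar in the swing stand have settled: turn the jar right over until it hangs fully upside down, leave it like that for about three seconds, then swing it back until it is fully upright again and let go. Turn it steadily, without flinging it round, and do not disturb the spice jar and food can beside it.

Things in the scene. Friction and masses are not known exactly. Their poses are not given: they have to be found in the camera images.
- stand: Swing stand fixed to the table: dark wood base 150x150x16 mm, two steel posts (30 mm along x, 10 along y, 147 high) at y = +60 and -60 mm; the jar hangs between them on a level pin along y. Origin: centre of the base's underside; z up. The upright jar's lid swings over to the stand's +x side, which points away from the robot within about 20 degrees.
- jar_pivot (a point): Centre of the closed white jar, on the pivot axis, 130 mm above the table. Jar 160 mm long (80 each way), 76 mm in diameter, with a 72 mm wide, 34 mm high fluted steel lid and a dark 81 mm band round its middle. It cannot leave the stand, is balanced and stays where left (pivot friction 0.12 N m). It turns when an end is pushed square to its axis; oblique pushes on a rim bind.
- lid_top (a point): Centre of the lid's flat outer face, 80 mm from the pivot along the jar's axis: 210 mm above the table when upright, 50 mm when upside down.
- jar_foot (a point): Centre of the jar's flat white foot, at its other end, 80 mm from the pivot: uppermost when the jar is upside down.
- jar (a joint): Turn of the jar about its pivot, rad. 0 = upright, lid up, at a stop; grows as the lid goes over to the stand's +x side and down; 1.57 = level, lid to +x; 3.14 = fully upside down, at the other stop. Starts 0 to 0.45.
- spice_jar: Bystander: small amber spice jar with a black cap, 48 mm in diameter, 95 mm high, loose on the table. Origin: centre of its underside.
- food_can: Bystander: pale, plain food can, 72 mm in diameter, 85 mm high, loose on the table. Origin: centre of its underside.
- lever_ball (a point): Centre of the 20 mm black ball on the end of the turning lever, which is fixed to the jar's pin outside the +y post, at the stand's y = 90 mm, 70 mm from the pivot axis (steel bar 10 mm high, 8 mm wide). It turns with the jar: level towards -x when the jar is upright, straight up half way, level towards +x when upside down. Pressing it down brings the jar home to that side's stop.
Mind the look-alikes: they are no part of the job. Leave any orange look-alike of the stand alone.

How it is judged:
By the outcome, as a careful person would: the job done as asked, in the order asked, and still so for the second after the job is handed in, with the robot touching nothing.
It also fails if it takes over 58 s, if anything falls off the work surface, if the arm or the gripper's body presses on something with over 40 N, if the wrist force passes 120 N, or if a joint passes its speed limit or range.

### The arm

A 7-joint arm with a two-finger parallel gripper is mounted at the origin on the work surface. World frame = base frame: x ahead of the robot, y to its left, z up, the work surface at z = 0. Lengths are in mm, angles in degrees, forces in N, time in s.
With the tool pointing down it reaches from about 425 to 950 mm from the base axis. Payload 4.7 kg.
Tool frame: the origin (TCP) lies at the centre of the arm's flange, where the gripper is bolted on; the fingertips stand 182 mm ahead of it and the grasp point (between the pads) lies 164 mm ahead of it (env.grip_point_offset is the distance from the TCP to the grasp point, in mm); z points along the fingers, y is the line along which they close (so a half turn about z gives the same grasp; the last joint's range is limited). The gripper opens to 87 mm and grips with 3 to 60 N. Pads are 19 mm wide; open, the fingers measure 117 mm over their backs; the gripper's body (75 mm by 190 mm) begins 51 mm behind the grasp point.
Start: joints at [75.35, 26.849, -2.785, 87.806, 1.381, 65.374, -4.715], TCP at [151.817, -657.71, 404.773] pointing down, gripper open.
Joint ranges: [-148.3, 148.3], [-19.14, 114.17], [-79.39, 73.82], [5.75, 140.21], [-59.74, 239.74], [12.07, 113.84], [-152.46, 152.46]. Speed limits (degrees/s): [147.25, 147.25, 180, 180, 180, 180, 180].

### API

Orientations are given as [roll, pitch, yaw] about the fixed x, y, z axes, in that order (R = Rz(yaw) Ry(pitch) Rx(roll)).
In Python, from plant import env gives the robot as it stands.
- The arm moves only by the tool servo_tool, never from a script. Its argument "targets" is a list that holds one entry, the list of rows, each a list of 7 numbers: the shift along the tool's x, y, z in mm, then the turn, a rotation vector about the tool's x, y, z in degrees, then the opening, from -1 (shut) to 1 (fully open), so that 0 is half open. In form: [[[dx, dy, dz, wx, wy, wz, hand], ...]]. A call has 1 to 5 rows; each row shifts and turns the commanded pose from where the row before left it, along the tool's axes as they then stand; what a row does not reach is not made up. A row lasts 1/12 s, in which the tool goes at most 41.7 mm and 7.16 degrees, less where a joint would pass 70% of its speed; a pose out of reach is approached as far as the arm can. A call is refused whole if a number of a shift passes 41.7 or a number of a turn 7.16, either way. A call with a gripper value outside its range is refused whole. The fingers move at their own pace and stop on an object; "grip_force" is the grip in N (left out, the last holds). Time passes only in rows, so rows that do not move let the fingers close. It gives the time, the measured TCP pose, the force, the opening and the grip force at its end, in the units of the state.
- env.observe(): the state, without advancing time (a new reading comes with each control period).
- env.camera(name): name is "scene" or "top" or "wrist"; returns (picture, depth): 480x640x3 uint8, red, green, blue; 480x640 float32, mm along the optical axis (not along the pixel's ray), 0 where there is no reading.
- env.camera_info(name): a dict with "camera_matrix" (3x3 intrinsics, pixels), "view" (4x4, takes a point from world to camera coordinates). Camera axes: x right, y down, z forward; pixel columns grow to the right and rows downward; lengths in mm; the calibration is good to about 2 mm. A picture is of the moment at which its call begins: read the wrist's pose just before it. camera_info takes no time and is no camera call; for the wrist camera it gives the pose at the moment of the call.
- env.close_job(): hands the job in; it is judged then, once.
The state is a dict: "time_s": time; "joints": joint angles; "joint_vel": joint speeds; "effort": joint torques, N m; "ee_pos": TCP position; "tool_rot": TCP orientation; "force": force on the tool from outside, world axes, zero at the start; "ft_torque": the same for the moment, N m; "width": finger opening in mm; "grip_force": force on a finger pad.
Only numpy, scipy, OpenCV 4.12 (cv2) and the standard library are available. Lean on these libraries where they do the work, as an engineer would, in place of code of your own. Each camera call takes 0.05 s, during which the arm holds its last target. There are 200 camera calls.

## Working session

There is one attempt and no reset: what is moved stays moved. The work goes in short steps, Python scripts to look and compute and a tool call to move; the robot and the scene stay as the last step left them, time stands still between calls to the robot, and variables do not carry over. Pictures are saved under pics/ and viewed, at most 10 in all, crops included, and the job is handed in when it is done.

Besides the shell and the picture viewer there is one more tool, called after "Call:" as name(argument=value, ...), one argument or row to a line, values as JSON. servo_tool: Moves the arm, as the interface text tells. Its arguments: {"type":"object","properties":{"targets":{"type":"array","items":{"type":"array","items":{"type":"array","items":{"type":"number"}}}},"grip_force":{"type":"number"}},"required":["targets"]}

```bash
mkdir -p pics; ls; python3 - <<'E'
from plant import env
import cv2,numpy as np
s=env.observe();print(s)
for n in("scene","top"):
    p,d=env.camera(n);np.savez(f"pics/{n}0.npz",p=p,d=d,K=env.camera_info(n)["camera_matrix"],V=env.camera_info(n)["view"])
    cv2.imwrite(f"pics/{n}0.png",p[:,:,::-1])
E
```

```text
pics
{'time_s': 0.0, 'joints': array([75.34790406, 26.89767996, -2.7847033 , 87.87463704,  1.38138468,
       65.37309052, -4.71594605]), 'joint_vel': array([ 0.02396872, -0.0180013 ,  0.03986085, -0.00862632,  0.00995236,
        0.04488522, -0.06364958]), 'effort': array([-6.04282777e-04, -5.07985210e+01, -8.07947363e-02, -2.36153859e+01,
       -6.11978257e-02,  3.80387669e-02,  1.82845461e-04]), 'ee_pos': array([ 151.76935479, -657.46626826,  403.68794882]), 'tool_rot': array([-1.79888258e+02,  4.38871437e-03,  1.29981763e+01]), 'force': array([-0.13299439, -0.2440541 , -0.35498424]), 'ft_torque': array([0.04023217, 0.0402736 , 0.0527308 ]), 'grip_force': 0.0, 'width': 87.17837535784186}
```

View pics/scene0.png

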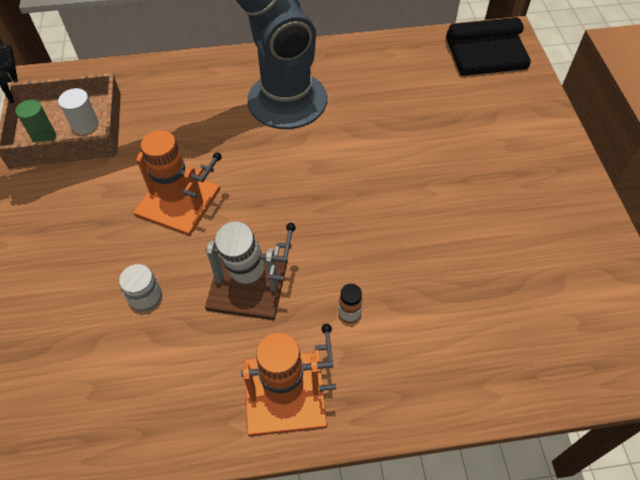

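View pics/top0.png

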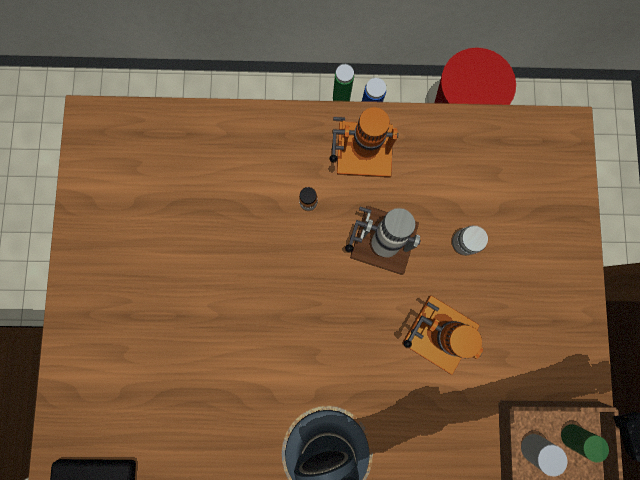

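The white jar stand with the dark base is at top-view px (387,237), and its black lever ball is at (349,247). Orange look-alikes sit above and below it. The spice jar is at (308,198) and the can at (472,240). I plan to grip the lever ball with the fingers closing along the pin axis and carry it round its arc. First I'll measure.

```bash
cat > h.py <<'E'
import numpy as np,cv2
def world(d,K,V):
    v,u=np.mgrid[:d.shape[0],:d.shape[1]]
    c=np.stack([(u-K[0,2])/K[0,0]*d,(v-K[1,2])/K[1,1]*d,d,np.ones_like(d)],-1)
    return (c@np.linalg.inv(V).T)[...,:3]
E
python3 - <<'E'
from h import *
for n,(x,y,w,h),m in(("top",(335,190,100,90),0),("scene",(195,210,115,115),0)):
    z=np.load(f"pics/{n}0.npz");P=world(z["d"].astype(float),z["K"],z["V"]);p=z["p"].astype(int)
    cv2.imwrite(f"pics/{n}_c.png",cv2.resize(z["p"][y:y+h,x:x+w,::-1],None,fx=5,fy=5,interpolation=cv2.INTER_CUBIC))
    S=P[y:y+h,x:x+w].reshape(-1,3);C=p[y:y+h,x:x+w].reshape(-1,3)
    b=S[(S[:,2]>11)&(S[:,2]<21)]; r=cv2.minAreaRect(b[:,:2].astype(np.float32));print(n,"base",r,len(b))
    k=(C.max(1)<50)&(S[:,2]>100)
    ys,xs=np.where(k.reshape(h,w))
    for i in np.where(k)[0][:60:2]: print(i%w+x,i//w+y,S[i].round(),C[i])
    for nm,(u,v) in (dict(spice=(308,195),can=(475,236)) if n=="top" else dict(spice=(350,293),can=(137,278))).items(): print(nm,P[v,u].round())
E
```

```text
top base ((548.5177612304688, -148.71762084960938), (149.92953491210938, 150.5339813232422), 72.53916931152344) 1354
364 211 [605. -81. 124.] [42 44 45]
384 217 [ 579. -121.  187.] [32 33 31]
384 219 [ 572. -119.  200.] [48 49 47]
384 220 [ 569. -118.  203.] [46 48 44]
367 222 [579. -90. 112.] [31 35 34]
382 222 [ 568. -117.  182.] [36 38 39]
367 223 [574. -87. 131.] [46 46 46]
358 224 [571. -65. 133.] [44 47 47]
383 224 [ 561. -117.  195.] [40 40 39]
364 225 [568. -80. 135.] [47 45 48]
354 226 [566. -56. 132.] [41 40 35]
362 226 [567. -75. 129.] [47 43 43]
382 226 [ 558. -116.  186.] [37 40 37]
364 227 [564. -80. 128.] [31 30 31]
382 227 [ 556. -116.  186.] [41 41 40]
384 227 [ 554. -118.  201.] [40 40 41]
383 228 [ 552. -117.  197.] [32 33 33]
371 229 [559. -97. 129.] [40 31 26]
376 229 [ 559. -109.  135.] [39 38 44]
383 229 [ 551. -118.  189.] [45 47 45]
374 230 [ 557. -104.  133.] [36 30 28]
376 230 [ 557. -109.  132.] [33 37 37]
366 231 [554. -85. 134.] [37 34 33]
384 231 [ 545. -119.  196.] [45 46 44]
365 232 [553. -84. 119.] [35 41 36]
376 232 [ 551. -109.  137.] [39 39 40]
36
[... 754 characters left out ...]
7 [516. -47. 152.] [27 26 27]
290 227 [517. -43. 152.] [38 36 35]
292 227 [516. -39. 151.] [27 26 27]
294 227 [514. -35. 147.] [17 20 20]
288 228 [517. -47. 151.] [21 21 21]
290 228 [516. -43. 148.] [25 23 23]
292 228 [519. -39. 152.] [21 20 21]
294 228 [518. -35. 149.] [16 14 14]
288 229 [517. -47. 147.] [21 21 20]
290 229 [517. -43. 146.] [24 22 25]
292 229 [519. -39. 148.] [19 18 20]
294 229 [513. -35. 138.] [24 19 13]
293 230 [518. -37. 143.] [30 20 16]
254 245 [ 571. -117.  185.] [45 44 43]
289 247 [545. -50. 124.] [46 44 44]
252 248 [ 583. -120.  195.] [38 37 36]
252 250 [ 580. -121.  183.] [44 43 42]
214 252 [ 538. -200.  128.] [47 47 46]
spice [652.  59.  94.]
can [ 552. -363.   88.]
```

```bash
python3 - <<'E'
import cv2,numpy as np
a=cv2.imread("pics/top_c.png");b=cv2.imread("pics/scene_c.png")
a=cv2.resize(a,(400,360));b=cv2.resize(b,(400,400));a=cv2.copyMakeBorder(a,0,40,0,0,0)
cv2.imwrite("pics/both.png",np.hstack([a,b]))
E
```

```text
(no output)
```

View pics/both.png

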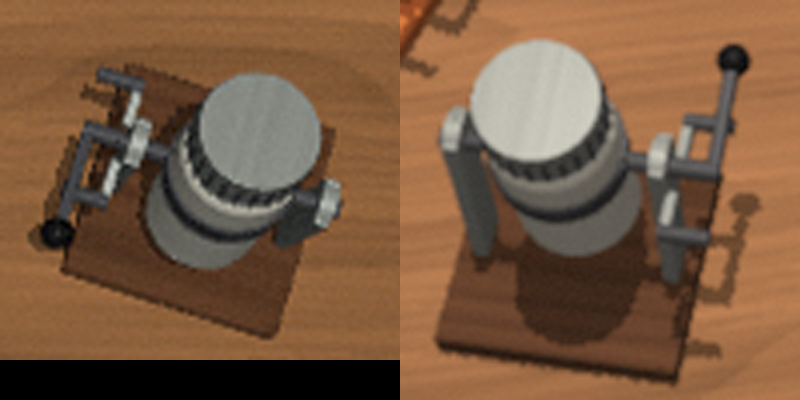

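The stand centre is about (548,-149) with yaw about -17.5°. The ball is near (510,-42,144), so the jar is at roughly 0.2 rad, which fits the 70 mm lever. I'll rise, turn the tool to match the stand and move above the ball.

Call:
servo_tool(
  targets=[
    [[0, 0, -20, 0, 0, 6.1, 0], [0, 0, -20, 0, 0, 6.1, 0], [0, 0, -20, 0, 0, 6.1, 0], [0, 0, -20, 0, 0, 6.1, 0], [0, 0, -10, 0, 0, 6.1, 0]],
  ],
)

```text
time_s: 0.52
ee_pos: [151.8, -657.9, 497.2]
tool_rot: [179.9, -0.1, -17.8]
force: [0.3, -0.2, -0.4]
width: 61.3
grip_force: 0.0
```

Call:
servo_tool(
  targets=[
    [[8, -35, 0, 0, 0, 0, 0], [8, -35, 0, 0, 0, 0, 0], [8, -35, 0, 0, 0, 0, 0], [8, -35, 0, 0, 0, 0, 0], [8, -35, 0, 0, 0, 0, 0]],
  ],
)

```text
time_s: 0.93
ee_pos: [243.2, -501.1, 494.3]
tool_rot: [-180.0, 0.0, -17.5]
force: [0.3, -0.1, 0.4]
width: 43.8
grip_force: 0.0
```

Call:
servo_tool(
  targets=[
    [[8, -35, 0, 0, 0, 0, 0], [8, -35, 0, 0, 0, 0, 0], [8, -35, 0, 0, 0, 0, 0], [8, -35, 0, 0, 0, 0, 0], [8, -35, 0, 0, 0, 0, 0]],
  ],
)

```text
time_s: 1.35
ee_pos: [333.8, -346.1, 494.5]
tool_rot: [-180.0, 0.0, -17.5]
force: [0.7, 0.1, -0.0]
width: 43.4
grip_force: 0.0
```

Call:
servo_tool(
  targets=[
    [[8, -35, 0, 0, 0, 0, 0], [8, -35, 0, 0, 0, 0, 0], [8, -35, 0, 0, 0, 0, 0], [8, -35, 0, 0, 0, 0, 0], [8, -35, 0, 0, 0, 0, 0]],
  ],
)

```text
time_s: 1.77
ee_pos: [424.5, -191.4, 494.6]
tool_rot: [180.0, 0.0, -17.5]
force: [1.6, -0.2, 0.0]
width: 43.3
grip_force: 0.0
```

Call:
servo_tool(
  targets=[
    [[8, -30, 0, 0, 0, 0, 0], [8, -30, 0, 0, 0, 0, 0], [4, -25, 0, 0, 0, 0, 0], [0, -20, 0, 0, 0, 0, 0], [0, 0, 0, 0, 0, 0, 0]],
  ],
)

```text
time_s: 2.18
ee_pos: [475.8, -94.3, 494.5]
tool_rot: [-179.9, 0.0, -17.0]
force: [0.6, -0.5, 0.6]
width: 43.8
grip_force: 0.0
```

```bash
python3 - <<'E'
from plant import env
from h import *
I=env.camera_info("wrist");p,d=env.camera("wrist");K,V=I["camera_matrix"],I["view"]
cv2.imwrite("pics/w1.png",p[:,:,::-1]);np.savez("pics/w1.npz",p=p,d=d,K=K,V=V)
P=world(d.astype(float),K,V);print(V.round(2))
S=P.reshape(-1,3);c=p.reshape(-1,3).max(1)
k=(np.hypot(S[:,0]-510,S[:,1]+42)<25)&(S[:,2]>100)&(c<70)
q=S[k];print(len(q),np.median(q,0),q[:,2].max())
b=S[(S[:,2]>11)&(S[:,2]<21)&(np.hypot(S[:,0]-548,S[:,1]+149)<110)];print(cv2.minAreaRect(b[:,:2].astype(np.float32)))
from scipy.optimize import least_squares
r=least_squares(lambda x:np.linalg.norm(q-x,axis=1)-10,[510,-42,143],loss="soft_l1");print(r.x,np.abs(r.fun).mean())
print(env.observe()["ee_pos"],env.observe()["tool_rot"])
E
```

```text
[[-2.900e-01 -9.600e-01 -0.000e+00  5.184e+01]
 [-9.200e-01  2.800e-01  2.700e-01  4.079e+02]
 [-2.600e-01  8.000e-02 -9.600e-01  6.070e+02]
 [ 0.000e+00  0.000e+00  0.000e+00  1.000e+00]]
20362 [514.2861148  -55.55845261 407.82792071] 434.6315420130097
((550.46875, -147.2874755859375), (150.26014709472656, 148.4720458984375), 72.81260681152344)
[515.78203909 -54.13568713 414.59544413] 11.172287432368078
[475.21675199 -96.72954872 494.43509628] [-1.79973339e+02  4.16319242e-02 -1.72200260e+01]
```

View pics/w1.png

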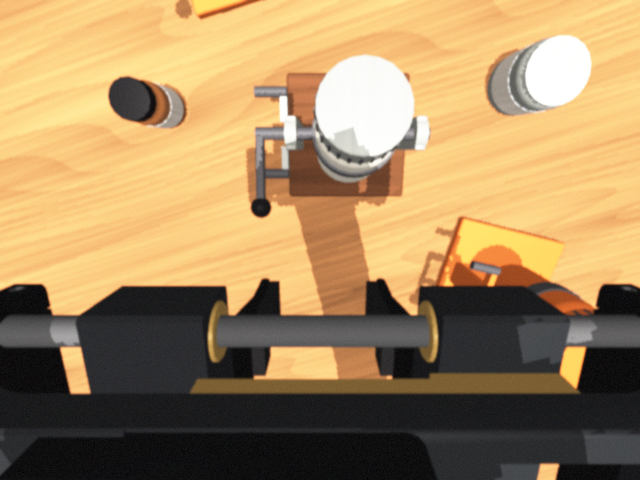

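The wrist view shows the jar from above, with the ball at px (261,207) and the stop pegs at (270,91) and (275,173). The fingers are clear. I'll refine the ball position and the jar angle.

```bash
python3 - <<'E'
from h import *
from scipy.optimize import least_squares
z=np.load("pics/w1.npz");P=world(z["d"].astype(float),z["K"],z["V"]);p=z["p"]
a=np.radians(-17.35);R=np.array([[np.cos(a),np.sin(a),0],[-np.sin(a),np.cos(a),0],[0,0,1]]);c=np.array([549.5,-148,0])
q=P[197:218,251:272].reshape(-1,3);k=(p[197:218,251:272].reshape(-1,3).max(1)<90)&(q[:,2]>110)&(q[:,2]<190);q=q[k]
r=least_squares(lambda x:np.linalg.norm(q-x,axis=1)-10,[510,-42,143],loss="soft_l1");print("ball",r.x,len(q),np.abs(r.fun).mean(),"stand",R@(r.x-c))
l=P[65:115,335:395].reshape(-1,3);l=l[l[:,2]>180];m=np.median(l,0);n=np.linalg.svd(l-m,full_matrices=False)[2][2];n*=np.sign(n[2]);ns=R@n;print("lid",R@(m-c),"n",ns,"theta",np.arctan2(ns[0],ns[2]))
for u,v in((270,91),(257,91),(275,173),(266,173),(270,132),(290,130),(420,132)):print((u,v),(R@(P[v,u]-c)).round(1))
E
```

```text
ball [511.87800748 -41.20685976 144.22845896] 275 0.42797944609136174 stand [-67.75678982  90.71497427 144.22845896]
lid [ 28.11723433   1.23967615 206.76003022] n [ 0.96237943 -0.06797362  0.26306922] theta 1.3039620461387982
(270, 91) [ 39.1  80.7 124.9]
(257, 91) [ 38.7  92.5 127. ]
(275, 173) [-36.2  78.4 125.2]
(266, 173) [-36.2  87.2 126.1]
(270, 132) [  2.1  80.3 136.3]
(290, 130) [  3.4  60.5 147.7]
(420, 132) [  2.1 -56.5 148. ]
```

Call:
servo_tool(
  targets=[
    [[-9.4, -13, 0, 0, 0, 0, 0], [-9.4, -13, 0, 0, 0, 0, 0], [-9.4, -13, 5, 0, 0, 0, 0], [-9.4, -13, 20, 0, 0, 0, 0], [-9.2, -12, 30, 0, 0, 0, 0]],
  ],
)

```text
time_s: 2.65
ee_pos: [449.7, -24.3, 441.3]
tool_rot: [-180.0, -0.4, -17.6]
force: [0.6, -0.1, -0.2]
width: 43.5
grip_force: 0.0
```

Call:
servo_tool(
  targets=[
    [[0, 0, 30, 0, 0, 0, 0], [0, 0, 22, 0, 0, 0, 0], [0, 0, 0, 0, 5, 0, 0], [0, 0, 0, 0, 5, 0, 0], [0, 0, 0, 0, 5, 0, 0]],
  ],
)

```text
time_s: 3.07
ee_pos: [449.2, -25.4, 387.0]
tool_rot: [180.0, -15.1, -17.6]
force: [0.0, -0.5, -0.9]
width: 43.3
grip_force: 0.0
```

Call:
servo_tool(
  targets=[
    [[0, 0, 0, 0, 0, 0, 0], [0, 0, 0, 0, 0, 0, 0]],
  ],
)

```text
time_s: 3.23
ee_pos: [448.9, -24.7, 387.6]
tool_rot: [179.9, -14.9, -17.6]
force: [-0.9, -0.8, 1.2]
width: 43.4
grip_force: 0.0
```

```bash
cat > g.py <<'E'
import numpy as np
from scipy.spatial.transform import Rotation as Ro
a=np.radians(-17.35);XS=np.array([np.cos(a),np.sin(a),0]);YS=np.array([-np.sin(a),np.cos(a),0]);Z=np.array([0,0,1.])
C=np.array([577.4,-61.7,130]);L=172
def pose(th,r=70.,L=L):   # TCP pose with the ball at jar angle th; tilt -15..15 deg
    t=np.radians(-15+30*np.clip(th,0,np.pi)/np.pi);up=np.sin(t)*XS+np.cos(t)*Z
    b=C+r*(-np.cos(th)*XS+np.sin(th)*Z)
    return b+L*up, Ro.from_matrix(np.stack([np.cross(-YS,-up),-YS,-up],1))
def step(p0,R0,p1,R1): return R0.inv().apply(p1-p0),(R0.inv()*R1).as_rotvec(degrees=True)
E
python3 - <<'E'
from plant import env
from g import *
s=env.observe();R0=Ro.from_euler("xyz",s["tool_rot"],degrees=True)
print(s["ee_pos"],s["tool_rot"]);p,R=pose(.203)
print(p,[x.round(2) for x in step(s["ee_pos"],R0,p,R)])
E
```

```text
[448.85779111 -24.74521204 387.64720356] [179.9331025  -14.87469418 -17.57078972]
[474.85409173 -29.66231007 311.66263307] [array([ 5.88, -3.25, 80.18]), array([ 0.12, -1.81, -0.22])]
```

Call:
servo_tool(
  targets=[
    [[3, -2, 10, 0, -1.8, 0, 0], [0, -1.2, 20, 0, 0, 0, 0], [0, 0, 20, 0, 0, 0, 0], [0, 0, 15, 0, 0, 0, 0], [0, 0, 5, 0, 0, 0, 0]],
  ],
)

```text
time_s: 3.65
ee_pos: [468.6, -27.6, 318.3]
tool_rot: [179.9, -12.9, -17.6]
force: [-0.4, 0.5, 0.2]
width: 43.8
grip_force: 0.0
```

```bash
python3 - <<'E'
from plant import env
from g import *
from h import *
s=env.observe();R0=Ro.from_euler("xyz",s["tool_rot"],degrees=True)
p,R=pose(.203)
print(s["force"],[x.round(2) for x in step(s["ee_pos"],R0,p,R)])
I=env.camera_info("scene");P,d=env.camera("scene");x,y,w,h=230,160,160,150
cv2.imwrite("pics/s2.png",cv2.resize(P[y:y+h,x:x+w,::-1],None,fx=4,fy=4,interpolation=cv2.INTER_CUBIC))
E
```

```text
[-0.39759717  0.54675856  0.18011516] [array([4.94, 0.02, 7.98]), array([ 0.13,  0.18, -0.23])]
```

View pics/s2.png

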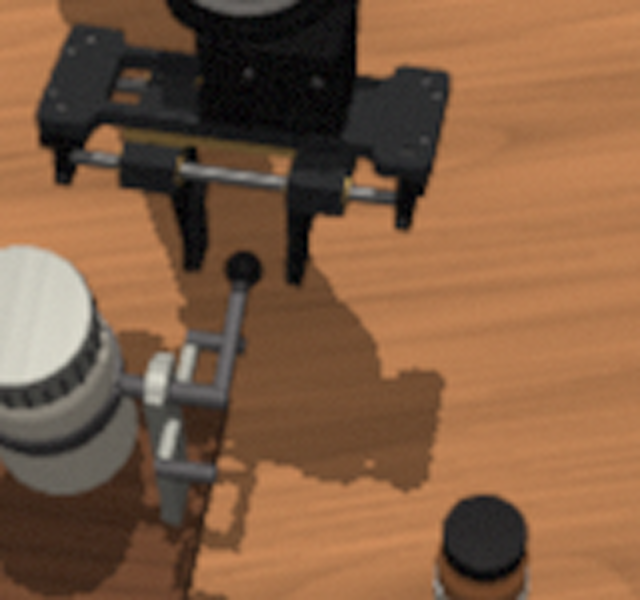

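The scene crop shows the ball at (243,268), centred between the two fingers at (190,268) and (297,280). I'll finish the descent and close on it.

Call:
servo_tool(
  targets=[
    [[3, 0, 4, 0, 0, 0, 0], [2, 0, 4, 0, 0, 0, 0], [0, 0, 0, 0, 0, 0, -0.4], [0, 0, 0, 0, 0, 0, -0.7], [0, 0, 0, 0, 0, 0, -1]],
  ],
  grip_force=15,
)

```text
time_s: 4.12
ee_pos: [475.2, -28.6, 314.4]
tool_rot: [-180.0, -13.3, -17.5]
force: [0.3, -0.7, 0.6]
width: 30.6
grip_force: 0.0
```

Call:
servo_tool(
  targets=[
    [[0, 0, 0, 0, 0, 0, -1], [0, 0, 0, 0, 0, 0, -1], [0, 0, 0, 0, 0, 0, -1]],
  ],
)

```text
time_s: 4.37
ee_pos: [474.8, -29.8, 314.0]
tool_rot: [179.9, -13.2, -17.6]
force: [-1.6, -4.6, 1.3]
width: 18.4
grip_force: 15.0
```

```bash
python3 - <<'E'
from plant import env
from g import *
s=env.observe();R0=Ro.from_euler("xyz",s["tool_rot"],degrees=True)
p,R=pose(.203)
print(s["force"],s["width"],s["grip_force"],[x.round(2) for x in step(s["ee_pos"],R0,p,R)])
def plan(a,b,n):
    t=np.linspace(a,b,n+1);q=[pose(x) for x in t]
    for i in range(n):
        d,w=step(*q[i],*q[i+1]);print(i,t[i+1].round(2),q[i+1][0].round(),d.round(1)[[0,2]],w.round(2)[1])
plan(.203,3.14,50)
E
```

```text
[-1.63565966 -4.57949446  1.30269541] 18.44880891108812 15.000156909227371 [array([-0.52, -0.13,  2.3 ]), array([ 0.18, -0.13, -0.2 ])]
0 0.26 [477. -30. 316.] [ 3.5 -3.7] -0.56
1 0.32 [480. -31. 320.] [ 3.7 -3.6] -0.56
2 0.38 [483. -32. 325.] [ 3.9 -3.5] -0.56
3 0.44 [486. -33. 329.] [ 4.  -3.4] -0.56
4 0.5 [489. -34. 333.] [ 4.2 -3.2] -0.56
5 0.56 [493. -35. 336.] [ 4.3 -3.1] -0.56
6 0.61 [497. -36. 340.] [ 4.5 -3. ] -0.56
7 0.67 [501. -38. 344.] [ 4.6 -2.8] -0.56
8 0.73 [505. -39. 347.] [ 4.8 -2.7] -0.56
9 0.79 [509. -40. 350.] [ 4.9 -2.5] -0.56
10 0.85 [514. -42. 353.] [ 5.  -2.4] -0.56
11 0.91 [518. -43. 356.] [ 5.1 -2.2] -0.56
12 0.97 [523. -45. 359.] [ 5.2 -2. ] -0.56
13 1.03 [528. -46. 361.] [ 5.3 -1.9] -0.56
14 1.08 [533. -48. 363.] [ 5.4 -1.7] -0.56
15 1.14 [538. -49. 365.] [ 5.5 -1.5] -0.56
16 1.2 [543. -51. 367.] [ 5.6 -1.3] -0.56
17 1.26 [548. -53. 368.] [ 5.6 -1.1] -0.56
18 1.32 [554. -54. 370.] [ 5.7 -0.9] -0.56
19 1.38 [559. -56. 371.] [ 5.7 -0.7] -0.56
20 1.44 [565. -58. 371.] [ 5.8 -0.5] -0.56
21 1.5 [570. -59. 372.] [ 5.8 -0.3] -0.56
22 1.55 [576. -61. 372.] [ 5.8 
[... 417 characters left out ...]
0.56
33 2.2 [634. -79. 358.] [5.3 2. ] -0.56
34 2.26 [639. -81. 355.] [5.2 2.2] -0.56
35 2.32 [643. -82. 352.] [5.1 2.3] -0.56
36 2.38 [648. -84. 349.] [5.  2.5] -0.56
37 2.44 [652. -85. 346.] [4.8 2.7] -0.56
38 2.49 [656. -86. 342.] [4.7 2.8] -0.56
39 2.55 [660. -87. 339.] [4.6 3. ] -0.56
40 2.61 [663. -89. 335.] [4.4 3.1] -0.56
41 2.67 [667. -90. 331.] [4.3 3.2] -0.56
42 2.73 [670. -91. 327.] [4.1 3.3] -0.56
43 2.79 [673. -92. 323.] [3.9 3.5] -0.56
44 2.85 [676. -92. 318.] [3.8 3.6] -0.56
45 2.91 [679. -93. 314.] [3.6 3.7] -0.56
46 2.96 [681. -94. 310.] [3.4 3.7] -0.56
47 3.02 [683. -95. 305.] [3.2 3.8] -0.56
48 3.08 [685. -95. 301.] [3.  3.9] -0.56
49 3.14 [687. -96. 296.] [2.8 4. ] -0.56
```

The ball is held: width 18.4 mm, grip 15 N. Now I'll swing along the arc at about 40°/s.

Call:
servo_tool(
  targets=[
    [[1.7, 0, -1.9, 0, -0.3, 0, -1], [1.8, 0, -1.8, 0, -0.3, 0, -1], [3.7, 0, -3.6, 0, -0.56, 0, -1], [3.9, 0, -3.5, 0, -0.56, 0, -1], [4.0, 0, -3.4, 0, -0.56, 0, -1]],
  ],
)

```text
time_s: 4.78
ee_pos: [485.9, -33.3, 330.6]
tool_rot: [179.9, -10.8, -17.6]
force: [0.7, -5.3, -4.0]
width: 18.9
grip_force: 15.0
```

Call:
servo_tool(
  targets=[
    [[4.2, 0, -3.2, 0, -0.56, 0, -1], [4.3, 0, -3.1, 0, -0.56, 0, -1], [4.5, 0, -3.0, 0, -0.56, 0, -1], [4.6, 0, -2.8, 0, -0.56, 0, -1], [4.8, 0, -2.7, 0, -0.56, 0, -1]],
  ],
)

```text
time_s: 5.2
ee_pos: [504.2, -38.9, 348.7]
tool_rot: [179.9, -7.9, -17.5]
force: [-2.8, -5.2, -3.3]
width: 18.4
grip_force: 15.0
```

```bash
cat > chk.py <<'E'
import sys
from plant import env
from g import *
s=env.observe();R0=Ro.from_euler("xyz",s["tool_rot"],degrees=True)
up=-R0.as_matrix()[:,2];b=s["ee_pos"]-L*up-C;th=np.arctan2(b[2],-b@XS)
print("ball rel",[(b@v).round(1) for v in(XS,YS,Z)],"r",np.hypot(b@XS,b[2]).round(1),"th",th.round(3),"tilt",np.degrees(np.arcsin(up@XS)).round(1))
print("F",[(s["force"]@v).round(1) for v in(XS,YS,Z)],s["width"].round(1),s["grip_force"].round(1),s["time_s"])
E
python3 chk.py
```

```text
ball rel [np.float64(-53.1), np.float64(-0.6), np.float64(48.3)] r 71.8 th 0.738 tilt -7.9Traceback (most recent call last):
  File "chk.py", line 7, in <module>
    print("F",[(s["force"]@v).round(1) for v in(XS,YS,Z)],s["width"].round(1),s["grip_force"].round(1),s["time_s"])
                                                          ^^^^^^^^^^^^^^^^
AttributeError: 'float' object has no attribute 'round'
```

Call:
servo_tool(
  targets=[
    [[4.9, 0.3, -2.5, 0, -0.56, 0, -1], [5.0, 0.3, -2.4, 0, -0.56, 0, -1], [5.1, 0.3, -2.2, 0, -0.56, 0, -1], [5.2, 0, -2.0, 0, -0.56, 0, -1], [5.3, 0, -1.9, 0, -0.56, 0, -1]],
  ],
)

```text
time_s: 5.62
ee_pos: [527.2, -46.2, 363.2]
tool_rot: [179.9, -5.1, -17.5]
force: [-3.7, -3.2, -1.2]
width: 18.5
grip_force: 15.0
```

Call:
servo_tool(
  targets=[
    [[5.4, 0, -1.7, 0, -0.56, 0, -1], [5.5, 0, -1.5, 0, -0.56, 0, -1], [5.6, 0, -1.3, 0, -0.56, 0, -1], [5.6, 0, -1.1, 0, -0.56, 0, -1], [5.7, 0, -0.9, 0, -0.56, 0, -1]],
  ],
)

```text
time_s: 6.03
ee_pos: [553.4, -54.4, 372.2]
tool_rot: [179.9, -2.4, -17.5]
force: [-5.1, -3.1, 2.2]
width: 18.7
grip_force: 15.0
```

Call:
servo_tool(
  targets=[
    [[5.7, 0, -0.7, 0, -0.56, 0, -1], [5.8, 0, -0.5, 0, -0.56, 0, -1], [5.8, 0, -0.3, 0, -0.56, 0, -1], [5.8, 0, -0.1, 0, -0.56, 0, -1], [5.8, 0, 0.1, 0, -0.56, 0, -1]],
  ],
)

```text
time_s: 6.45
ee_pos: [581.3, -63.2, 374.9]
tool_rot: [180.0, 0.3, -17.5]
force: [-3.5, -3.0, 2.8]
width: 18.6
grip_force: 15.0
```

```bash
sed -i 's/s\["width"\].round(1),s\["grip_force"\].round(1)/s["width"],s["grip_force"]/; s/np.arctan2(b\[2\]/np.arctan2(b[2]/' chk.py; python3 chk.py
```

```text
ball rel [np.float64(3.3), np.float64(-0.3), np.float64(72.9)] r 73.0 th 1.616 tilt 0.3
F [np.float64(-2.4), np.float64(-3.9), np.float64(2.8)] 18.60901992096377 15.00043049454689 6.45
```

Call:
servo_tool(
  targets=[
    [[5.8, 0, 0.3, 0, -0.56, 0, -1], [5.8, 0, 0.5, 0, -0.56, 0, -1], [5.7, 0, 0.7, 0, -0.56, 0, -1], [5.7, 0, 0.9, 0, -0.56, 0, -1], [5.7, 0, 1.1, 0, -0.56, 0, -1]],
  ],
)

```text
time_s: 6.87
ee_pos: [609.3, -71.9, 370.9]
tool_rot: [-180.0, 3.0, -17.5]
force: [-2.6, -3.6, 5.6]
width: 18.6
grip_force: 15.0
```

Call:
servo_tool(
  targets=[
    [[5.6, 0, 1.3, 0, -0.56, 0, -1], [5.5, 0, 1.4, 0, -0.56, 0, -1], [5.5, 0, 1.6, 0, -0.56, 0, -1], [5.4, 0, 1.8, 0, -0.56, 0, -1], [5.3, 0, 2.0, 0, -0.56, 0, -1]],
  ],
)

```text
time_s: 7.28
ee_pos: [634.9, -80.0, 360.9]
tool_rot: [-180.0, 5.7, -17.5]
force: [-0.5, -3.7, 5.7]
width: 18.4
grip_force: 15.0
```

Call:
servo_tool(
  targets=[
    [[5.2, 0, 2.2, 0, -0.56, 0, -1], [5.1, 0, 2.3, 0, -0.56, 0, -1], [5.0, 0, 2.5, 0, -0.56, 0, -1], [4.8, 0, 2.7, 0, -0.56, 0, -1], [4.7, 0, 2.8, 0, -0.56, 0, -1]],
  ],
)

```text
time_s: 7.7
ee_pos: [657.2, -87.0, 345.4]
tool_rot: [-179.9, 8.4, -17.5]
force: [0.3, -3.9, 4.4]
width: 18.6
grip_force: 15.0
```

Call:
servo_tool(
  targets=[
    [[4.6, 0, 3.0, 0, -0.56, 0, -1], [4.4, 0, 3.1, 0, -0.56, 0, -1], [4.3, 0, 3.2, 0, -0.56, 0, -1], [4.1, 0, 3.3, 0, -0.56, 0, -1], [3.9, 0, 3.5, 0, -0.56, 0, -1]],
  ],
)

```text
time_s: 8.12
ee_pos: [674.6, -92.4, 325.6]
tool_rot: [-179.9, 11.2, -17.5]
force: [2.5, -4.0, 4.4]
width: 18.9
grip_force: 15.0
```

```bash
python3 chk.py
```

```text
ball rel [np.float64(68.5), np.float64(-0.0), np.float64(26.9)] r 73.6 th 2.767 tilt 11.2
F [np.float64(3.6), np.float64(-3.1), np.float64(4.4)] 18.895036401714314 15.000496208667755 8.1167
```

Call:
servo_tool(
  targets=[
    [[3.8, 0, 3.6, 0, -0.56, 0, -1], [3.6, 0, 3.7, 0, -0.56, 0, -1], [3.4, 0, 3.7, 0, -0.56, 0, -1], [3.0, 0, 3.8, 0, -0.56, 0, -1], [2.0, 0, 3.0, 0, -0.5, 0, -1]],
  ],
)

```text
time_s: 8.53
ee_pos: [685.9, -96.0, 304.3]
tool_rot: [-179.9, 13.9, -17.5]
force: [5.3, -5.4, 3.0]
width: 18.1
grip_force: 15.0
```

Call:
servo_tool(
  targets=[
    [[1.0, 0, 2.5, 0, 0, 0, -1], [0.7, 0, 2.0, 0, 0, 0, -1], [0.5, 0, 2.0, 0, 0, 0, -1], [0.3, 0, 1.5, 0, 0, 0, -1]],
  ],
)

```text
time_s: 8.87
ee_pos: [686.0, -96.0, 296.0]
tool_rot: [-179.9, 13.9, -17.5]
force: [3.4, -4.0, 11.2]
width: 18.9
grip_force: 15.0
```

```bash
python3 chk.py
```

```text
ball rel [np.float64(72.4), np.float64(0.0), np.float64(-1.0)] r 72.4 th -3.128 tilt 13.9
F [np.float64(4.4), np.float64(-2.8), np.float64(11.2)] 18.862678779555182 15.001215934753418 8.8667
```

Call:
servo_tool(
  targets=[
    [[0.3, 0, 1.5, 0, 0, 0, -1], [0.3, 0, 1.5, 0, 0, 0, -1], [0, 0, 0, 0, 0, 0, -1], [0, 0, 0, 0, 0, 0, -1]],
  ],
)

```text
time_s: 9.2
ee_pos: [685.9, -95.9, 295.5]
tool_rot: [-179.9, 13.9, -17.5]
force: [1.9, -4.6, 12.1]
width: 18.8
grip_force: 15.0
```

```bash
python3 chk.py; python3 - <<'E'
from plant import env
from h import *
I=env.camera_info("scene");P,d=env.camera("scene");x,y,w,h=180,160,170,160
cv2.imwrite("pics/s3.png",cv2.resize(P[y:y+h,x:x+w,::-1],None,fx=3.7,fy=3.7,interpolation=cv2.INTER_CUBIC))
W=world(d.astype(float),I["camera_matrix"],I["view"])
a=np.radians(-17.35);R=np.array([[np.cos(a),np.sin(a),0],[-np.sin(a),np.cos(a),0],[0,0,1]]);S=((W-[550.5,-148.3,0])@R.T).reshape(-1,3)
k=(np.hypot(S[:,0],S[:,1])<28)&(S[:,2]>190)&(S[:,2]<235);l=S[k];m=l.mean(0)
A=np.c_[l[:,:2],np.ones(len(l))];c=np.linalg.lstsq(A,l[:,2],rcond=None)[0];print(len(l),m,"slope x,y deg",np.degrees(np.arctan(c[:2])))
E
```

```text
ball rel [np.float64(72.4), np.float64(-0.0), np.float64(-1.5)] r 72.4 th -3.121 tilt 13.9
F [np.float64(3.2), np.float64(-3.8), np.float64(12.1)] 18.805922090383266 15.001132786273956 9.2
0 [nan nan nan] slope x,y deg [0. 0.]<stdin>:7: RuntimeWarning: Mean of empty slice.
  ret = um.true_divide(
```

View pics/s3.png

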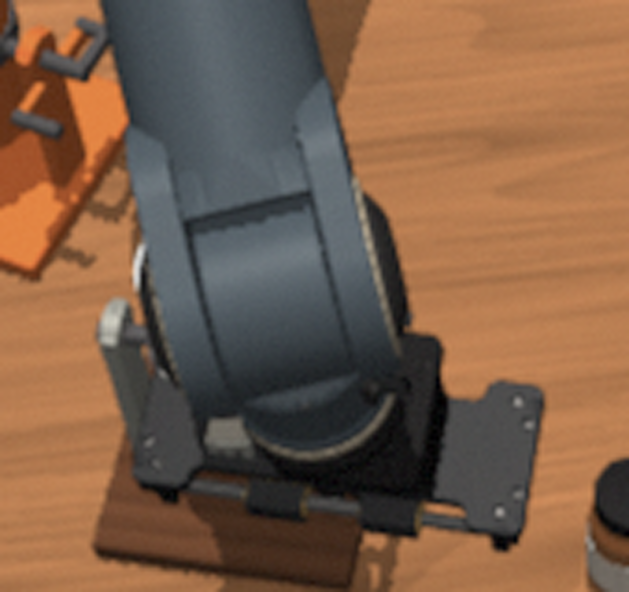

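The arm hides most of the jar. The pressing force has settled at about 12 N, which the 1.7 N pivot drag can't explain, so the lever is on its stop. I'll check with depth data from all the cameras.

```bash
cat > lev.py <<'E'
from plant import env
from h import *
a=np.radians(-17.35);R=np.array([[np.cos(a),np.sin(a),0],[-np.sin(a),np.cos(a),0],[0,0,1]])
for n in("scene","top","wrist"):
    I=env.camera_info(n);P,d=env.camera(n)
    W=world(d.astype(float),I["camera_matrix"],I["view"]);S=((W-[550.5,-148.3,0])@R.T).reshape(-1,3)
    for nm,k in(("end",(np.hypot(S[:,0],S[:,1])<36)&(abs(S[:,2]-207)<20)),("lever",(abs(abs(S[:,0])-50)<25)&(abs(S[:,1]-90)<5)&(abs(S[:,2]-138)<22)&(P.reshape(-1,3).max(1)>25))):
        l=S[k]
        if len(l)>15:
            c=np.linalg.lstsq(np.c_[l[:,:2],np.ones(len(l))],l[:,2],rcond=None)[0]
            print(n,nm,len(l),np.median(l,0).round(1),"slope deg x,y",np.degrees(np.arctan(c[:2])).round(1))
E
python3 lev.py
```

```text
top end 558 [ -6.2   8.1 209.2] slope deg x,y [ 0.5 -0.3]
top lever 70 [ 39.2  89.7 132.9] slope deg x,y [7.1 2.2]
wrist lever 494 [ 41.1  90.8 135.5] slope deg x,y [ 2.9 26.1]
```

The top camera shows the foot level (slope 0.5°, height 209 mm), so the jar is fully over. I'll hold it there for about 3 s.

Call:
servo_tool(
  targets=[
    [[0, 0, 0, 0, 0, 0, -1], [0, 0, 0, 0, 0, 0, -1], [0, 0, 0, 0, 0, 0, -1], [0, 0, 0, 0, 0, 0, -1], [0, 0, 0, 0, 0, 0, -1]],
  ],
)

```text
time_s: 9.82
ee_pos: [685.9, -95.9, 295.5]
tool_rot: [-179.9, 13.9, -17.5]
force: [1.9, -3.6, 12.7]
width: 18.2
grip_force: 15.0
```

Call:
servo_tool(
  targets=[
    [[0, 0, 0, 0, 0, 0, -1], [0, 0, 0, 0, 0, 0, -1], [0, 0, 0, 0, 0, 0, -1], [0, 0, 0, 0, 0, 0, -1], [0, 0, 0, 0, 0, 0, -1]],
  ],
)

```text
time_s: 10.23
ee_pos: [685.9, -95.9, 295.5]
tool_rot: [-179.9, 13.9, -17.5]
force: [1.9, -4.9, 12.7]
width: 18.6
grip_force: 15.0
```

Call:
servo_tool(
  targets=[
    [[0, 0, 0, 0, 0, 0, -1], [0, 0, 0, 0, 0, 0, -1], [0, 0, 0, 0, 0, 0, -1], [0, 0, 0, 0, 0, 0, -1], [0, 0, 0, 0, 0, 0, -1]],
  ],
)

```text
time_s: 10.65
ee_pos: [685.9, -95.9, 295.5]
tool_rot: [-179.9, 13.9, -17.5]
force: [2.1, -4.4, 12.7]
width: 18.3
grip_force: 15.0
```

Call:
servo_tool(
  targets=[
    [[0, 0, 0, 0, 0, 0, -1], [0, 0, 0, 0, 0, 0, -1], [0, 0, 0, 0, 0, 0, -1], [0, 0, 0, 0, 0, 0, -1], [0, 0, 0, 0, 0, 0, -1]],
  ],
)

```text
time_s: 11.07
ee_pos: [685.9, -95.9, 295.5]
tool_rot: [-179.9, 13.9, -17.5]
force: [1.1, -5.0, 12.9]
width: 18.7
grip_force: 15.0
```

Call:
servo_tool(
  targets=[
    [[0, 0, 0, 0, 0, 0, -1], [0, 0, 0, 0, 0, 0, -1], [0, 0, 0, 0, 0, 0, -1], [0, 0, 0, 0, 0, 0, -1], [0, 0, 0, 0, 0, 0, -1]],
  ],
)

```text
time_s: 11.48
ee_pos: [685.9, -95.9, 295.5]
tool_rot: [-179.9, 13.9, -17.5]
force: [1.5, -5.6, 12.2]
width: 18.5
grip_force: 15.0
```

Call:
servo_tool(
  targets=[
    [[0, 0, 0, 0, 0, 0, -1], [0, 0, 0, 0, 0, 0, -1], [0, 0, 0, 0, 0, 0, -1], [0, 0, 0, 0, 0, 0, -1], [0, 0, 0, 0, 0, 0, -1]],
  ],
)

```text
time_s: 11.9
ee_pos: [685.9, -95.9, 295.5]
tool_rot: [-179.9, 13.9, -17.5]
force: [0.7, -5.0, 12.2]
width: 18.6
grip_force: 15.0
```

```bash
python3 chk.py; python3 - <<'E'
from g import *
q=[pose(x,72,172) for x in np.linspace(3.14,0,51)]
for i in range(50):
    d,w=step(*q[i],*q[i+1]);print(d.round(1)[[0,2]],w.round(2)[1],end=";\n" if i%5==4 else "; ")
E
```

```text
ball rel [np.float64(72.4), np.float64(0.0), np.float64(-1.5)] r 72.4 th -3.121 tilt 13.9
F [np.float64(2.2), np.float64(-4.5), np.float64(12.2)] 18.571959250603584 15.001177936792374 11.9
[-3.1 -4.3] 0.6; [-3.3 -4.2] 0.6; [-3.6 -4.2] 0.6; [-3.8 -4.1] 0.6; [-4.  -3.9] 0.6;
[-4.2 -3.8] 0.6; [-4.4 -3.7] 0.6; [-4.6 -3.6] 0.6; [-4.8 -3.4] 0.6; [-4.9 -3.3] 0.6;
[-5.1 -3.1] 0.6; [-5.3 -2.9] 0.6; [-5.4 -2.7] 0.6; [-5.5 -2.5] 0.6; [-5.7 -2.3] 0.6;
[-5.8 -2.1] 0.6; [-5.9 -1.9] 0.6; [-6.  -1.7] 0.6; [-6.1 -1.5] 0.6; [-6.1 -1.2] 0.6;
[-6.2 -1. ] 0.6; [-6.3 -0.8] 0.6; [-6.3 -0.6] 0.6; [-6.3 -0.3] 0.6; [-6.3 -0.1] 0.6;
[-6.3  0.2] 0.6; [-6.3  0.4] 0.6; [-6.3  0.6] 0.6; [-6.2  0.9] 0.6; [-6.2  1.1] 0.6;
[-6.1  1.3] 0.6; [-6.1  1.5] 0.6; [-6.   1.8] 0.6; [-5.9  2. ] 0.6; [-5.8  2.2] 0.6;
[-5.6  2.4] 0.6; [-5.5  2.6] 0.6; [-5.4  2.8] 0.6; [-5.2  3. ] 0.6; [-5.1  3.1] 0.6;
[-4.9  3.3] 0.6; [-4.7  3.5] 0.6; [-4.5  3.6] 0.6; [-4.3  3.7] 0.6; [-4.1  3.9] 0.6;
[-3.9  4. ] 0.6; [-3.7  4.1] 0.6; [-3.5  4.2] 0.6; [-3.3  4.3] 0.6; [-3.1  4.4] 0.6;
```

That is about 3 s fully inverted. Now I'll swing it back along the arc.

Call:
servo_tool(
  targets=[
    [[0, 0, -1.5, 0, 0, 0, -1], [-1.5, 0, -2.1, 0, 0.3, 0, -1], [-1.6, 0, -2.2, 0, 0.3, 0, -1], [-3.3, 0, -4.2, 0, 0.6, 0, -1], [-3.6, 0, -4.2, 0, 0.6, 0, -1]],
  ],
)

```text
time_s: 12.32
ee_pos: [679.8, -94.1, 308.2]
tool_rot: [-179.9, 12.1, -17.5]
force: [5.9, -5.0, -1.4]
width: 18.3
grip_force: 15.0
```

Call:
servo_tool(
  targets=[
    [[-3.8, 0, -4.1, 0, 0.6, 0, -1], [-4.0, 0, -3.9, 0, 0.6, 0, -1], [-4.2, 0, -3.8, 0, 0.6, 0, -1], [-4.4, 0, -3.7, 0, 0.6, 0, -1], [-4.6, 0, -3.6, 0, 0.6, 0, -1]],
  ],
)

```text
time_s: 12.73
ee_pos: [663.2, -88.9, 331.4]
tool_rot: [-179.9, 9.1, -17.5]
force: [4.3, -4.3, 0.3]
width: 18.3
grip_force: 15.0
```

Call:
servo_tool(
  targets=[
    [[-4.8, 0, -3.4, 0, 0.6, 0, -1], [-4.9, 0, -3.3, 0, 0.6, 0, -1], [-5.1, 0, -3.1, 0, 0.6, 0, -1], [-5.3, 0, -2.9, 0, 0.6, 0, -1], [-5.4, 0, -2.7, 0, 0.6, 0, -1]],
  ],
)

```text
time_s: 13.15
ee_pos: [641.0, -81.9, 350.4]
tool_rot: [-179.9, 6.2, -17.5]
force: [3.6, -4.1, 0.9]
width: 18.6
grip_force: 15.0
```

```bash
python3 chk.py
```

```text
ball rel [np.float64(48.1), np.float64(-0.1), np.float64(49.4)] r 68.9 th 2.343 tilt 6.2
F [np.float64(4.7), np.float64(-2.9), np.float64(0.9)] 18.62069309422687 15.000187307596207 13.15
```

Call:
servo_tool(
  targets=[
    [[-5.5, 0, -2.5, 0, 0.6, 0, -1], [-5.6, 0, -2.3, 0, 0.6, 0, -1], [-5.7, 0, -2.1, 0, 0.6, 0, -1], [-5.8, 0, -1.9, 0, 0.6, 0, -1], [-5.9, 0, -1.7, 0, 0.6, 0, -1]],
  ],
)

```text
time_s: 13.57
ee_pos: [614.4, -73.5, 363.5]
tool_rot: [-180.0, 3.3, -17.5]
force: [3.3, -5.0, 0.8]
width: 18.4
grip_force: 15.0
```

Call:
servo_tool(
  targets=[
    [[-6.0, 0, -1.5, 0, 0.6, 0, -1], [-6.0, 0, -1.2, 0, 0.6, 0, -1], [-6.0, 0, -1.0, 0, 0.6, 0, -1], [-6.0, 0, -0.8, 0, 0.6, 0, -1], [-6.0, 0, -0.6, 0, 0.6, 0, -1]],
  ],
)

```text
time_s: 13.98
ee_pos: [585.0, -64.3, 369.8]
tool_rot: [180.0, 0.4, -17.5]
force: [1.2, -4.6, 2.0]
width: 18.4
grip_force: 15.0
```

Call:
servo_tool(
  targets=[
    [[-6.0, 0, -0.3, 0, 0.6, 0, -1], [-6.0, 0, -0.1, 0, 0.6, 0, -1], [-6.0, 0, 0.2, 0, 0.6, 0, -1], [-6.0, 0, 0.4, 0, 0.6, 0, -1], [-6.0, 0, 0.6, 0, 0.6, 0, -1]],
  ],
)

```text
time_s: 14.4
ee_pos: [556.4, -55.4, 368.7]
tool_rot: [180.0, -2.6, -17.5]
force: [0.7, -5.0, 4.4]
width: 18.7
grip_force: 15.0
```

```bash
python3 chk.py
```

```text
ball rel [np.float64(-14.0), np.float64(-0.3), np.float64(66.9)] r 68.4 th 1.365 tilt -2.6
F [np.float64(2.1), np.float64(-4.5), np.float64(4.4)] 18.66848715968984 15.000240951776505 14.4
```

Call:
servo_tool(
  targets=[
    [[-6.0, 0, 0.9, 0, 0.6, 0, -1], [-6.0, 0, 1.1, 0, 0.6, 0, -1], [-6.0, 0, 1.3, 0, 0.6, 0, -1], [-5.9, 0, 1.5, 0, 0.6, 0, -1], [-5.8, 0, 1.8, 0, 0.6, 0, -1]],
  ],
)

```text
time_s: 14.82
ee_pos: [528.1, -46.5, 360.1]
tool_rot: [179.9, -5.5, -17.5]
force: [-2.8, -4.8, 6.6]
width: 18.7
grip_force: 15.0
```

Call:
servo_tool(
  targets=[
    [[-5.7, 0, 2.0, 0, 0.6, 0, -1], [-5.6, 0, 2.2, 0, 0.6, 0, -1], [-5.5, 0, 2.4, 0, 0.6, 0, -1], [-5.4, 0, 2.6, 0, 0.6, 0, -1], [-5.3, 0, 2.8, 0, 0.6, 0, -1]],
  ],
)

```text
time_s: 15.23
ee_pos: [502.7, -38.6, 344.2]
tool_rot: [179.9, -8.4, -17.5]
force: [-3.2, -3.8, 4.5]
width: 18.6
grip_force: 15.0
```

```bash
python3 chk.py
```

```text
ball rel [np.float64(-53.1), np.float64(-0.5), np.float64(44.1)] r 69.0 th 0.693 tilt -8.4
F [np.float64(-2.0), np.float64(-4.6), np.float64(4.5)] 18.636234697811076 15.000228881835938 15.2333
```

Call:
servo_tool(
  targets=[
    [[-5.0, 0, 3.1, 0, 0.6, 0, -1], [-4.8, 0, 3.3, 0, 0.6, 0, -1], [-4.6, 0, 3.5, 0, 0.6, 0, -1], [-4.4, 0, 3.6, 0, 0.6, 0, -1], [-4.2, 0, 3.7, 0, 0.6, 0, -1]],
  ],
)

```text
time_s: 15.65
ee_pos: [483.1, -32.4, 322.6]
tool_rot: [179.9, -11.2, -17.5]
force: [-4.4, -3.3, 4.3]
width: 18.7
grip_force: 15.0
```

Call:
servo_tool(
  targets=[
    [[-4.0, 0, 3.9, 0, 0.6, 0, -1], [-3.8, 0, 4.0, 0, 0.6, 0, -1], [-3.5, 0, 4.0, 0, 0.6, 0, -1], [-2.8, 0, 3.2, 0, 0.6, 0, -1], [-1.8, 0, 2.5, 0, 0.6, 0, -1]],
  ],
)

```text
time_s: 16.07
ee_pos: [471.1, -28.5, 301.2]
tool_rot: [179.8, -14.0, -17.5]
force: [-6.7, -0.4, 3.5]
width: 18.7
grip_force: 15.0
```

```bash
python3 chk.py
```

```text
ball rel [np.float64(-69.7), np.float64(-0.6), np.float64(4.3)] r 69.8 th 0.062 tilt -14.0
F [np.float64(-6.3), np.float64(-2.3), np.float64(3.5)] 18.6644193878379 15.000181943178177 16.0667
```

Call:
servo_tool(
  targets=[
    [[-0.5, 0, 2, 0, 0, 0, -1], [-0.4, 0, 2, 0, 0, 0, -1], [-0.3, 0, 1.5, 0, 0, 0, -1], [-0.3, 0, 1.5, 0, 0, 0, -1], [-0.3, 0, 1, 0, 0, 0, -1]],
  ],
)

```text
time_s: 16.48
ee_pos: [471.2, -28.5, 292.8]
tool_rot: [179.8, -14.0, -17.5]
force: [-7.6, -1.5, 2.5]
width: 18.6
grip_force: 15.0
```

Call:
servo_tool(
  targets=[
    [[-0.3, 0, 1, 0, 0, 0, -1], [-0.3, 0, 1, 0, 0, 0, -1], [0, 0, 0, 0, 0, 0, -1]],
  ],
)

```text
time_s: 16.73
ee_pos: [471.3, -28.6, 291.1]
tool_rot: [179.8, -14.0, -17.5]
force: [-7.0, -2.2, 4.7]
width: 18.6
grip_force: 15.0
```

```bash
python3 chk.py; python3 lev.py
```

```text
ball rel [np.float64(-69.5), np.float64(-0.7), np.float64(-5.8)] r 69.7 th -0.083 tilt -14.0
F [np.float64(-6.1), np.float64(-4.2), np.float64(4.7)] 18.618510572506004 15.0004081428051 16.7333
scene end 1120 [  5.8   2.6 210.1] slope deg x,y [-7.4 -3.4]
scene lever 106 [-37.5  90.7 134.1] slope deg x,y [ -6.8 -27. ]
top end 764 [ -1.3   0.6 209.1] slope deg x,y [-0.1 -0.9]
top lever 47 [-30.5  89.7 132.3] slope deg x,y [ -7.3 -31.3]
wrist end 16599 [ -6.7  25.6 210.2] slope deg x,y [8.7 0.2]
wrist lever 2214 [-40.   90.4 135. ] slope deg x,y [-7.4 14. ]
```

Call:
servo_tool(
  targets=[
    [[-0.4, 0, 1.5, 0, 0, 0, -1], [-0.4, 0, 1.5, 0, 0, 0, -1], [-0.4, 0, 1.5, 0, 0, 0, -1], [0, 0, 0, 0, 0, 0, -1], [0, 0, 0, 0, 0, 0, -1]],
  ],
)

```text
time_s: 17.3
ee_pos: [472.7, -29.1, 288.4]
tool_rot: [179.9, -14.3, -17.5]
force: [-7.0, -3.5, 12.9]
width: 18.3
grip_force: 15.1
```

```bash
python3 chk.py; sed -i 's/<36)&(abs(S\[:,2\]-207)<20)/<34)\&(abs(S[:,2]-209)<10)/' lev.py; python3 lev.py
```

```text
ball rel [np.float64(-67.1), np.float64(-0.7), np.float64(-8.3)] r 67.6 th -0.123 tilt -14.3
F [np.float64(-5.6), np.float64(-5.5), np.float64(12.9)] 18.341700591496284 15.063582644797862 17.3
scene end 865 [  1.1   0.3 210.8] slope deg x,y [-0.9 -0.5]
scene lever 109 [-38.   90.4 134. ] slope deg x,y [ -6.4 -20.6]
top end 689 [-2.000e-01 -0.000e+00  2.092e+02] slope deg x,y [-0.5  0.1]
top lever 45 [-29.9  89.6 132.5] slope deg x,y [ -7.4 -39.5]
wrist end 9934 [ -1.6  25.8 210.4] slope deg x,y [-0.   0.9]
wrist lever 2156 [-38.9  90.4 135. ] slope deg x,y [-7.2 13.1]
```

The lid face reads level (within 1° of zero in all three views) and the lever is pressed against its stop at 13 N. I'll release and back off along the tool axis.

Call:
servo_tool(
  targets=[
    [[0, 0, 0, 0, 0, 0, -0.3], [0, 0, 0, 0, 0, 0, 0], [0, 0, 0, 0, 0, 0, 0], [0, 0, 0, 0, 0, 0, 0], [0, 0, 0, 0, 0, 0, 0]],
  ],
)

```text
time_s: 17.87
ee_pos: [474.6, -28.8, 288.0]
tool_rot: [-180.0, -14.5, -17.5]
force: [0.5, 0.3, 0.1]
width: 41.1
grip_force: 0.0
```

Call:
servo_tool(
  targets=[
    [[0, 0, -5, 0, 0, 0, 0], [0, 0, -15, 0, 0, 0, 0], [0, 0, -25, 0, 0, 0, 0], [0, 0, -30, 0, 0, 0, 0], [0, 0, -30, 0, 0, 0, 0]],
  ],
)

```text
time_s: 18.28
ee_pos: [449.0, -21.1, 390.9]
tool_rot: [-180.0, -14.5, -17.5]
force: [0.7, -0.1, -0.2]
width: 43.4
grip_force: 0.0
```

Call:
servo_tool(
  targets=[
    [[-20, 0, -20, 0, 0, 0, 0], [-30, 0, -10, 0, 0, 0, 0], [-30, 0, 0, 0, 0, 0, 0], [-20, 0, 0, 0, 0, 0, 0], [0, 0, 0, 0, 0, 0, 0]],
  ],
)

```text
time_s: 18.7
ee_pos: [346.2, 10.9, 392.8]
tool_rot: [179.8, -14.4, -17.4]
force: [-0.1, -0.7, -0.6]
width: 43.6
grip_force: 0.0
```

```bash
python3 lev.py;python3 - <<'E'
from plant import env
from h import *
I=env.camera_info("scene");P,d=env.camera("scene")
cv2.imwrite("pics/s4.png",cv2.resize(P[160:340,110:370,::-1],None,fx=3,fy=3,interpolation=cv2.INTER_CUBIC))
W=world(d.astype(float),I["camera_matrix"],I["view"])
a=np.radians(-17.35);R=np.array([[np.cos(a),np.sin(a),0],[-np.sin(a),np.cos(a),0],[0,0,1]])
S=((W-[550.5,-148.3,0])@R.T).reshape(-1,3);c=P.reshape(-1,3).max(1)
q=S[(np.linalg.norm(S-[-70,90,132],axis=1)<20)&(c<60)]
from scipy.optimize import least_squares
r=least_squares(lambda x:np.linalg.norm(q-x,axis=1)-10,[-70,90,130],loss="soft_l1");print("ball",r.x,len(q))
print(W[293,350],W[278,137])
E
```

```text
scene end 861 [  1.2   0.4 210.7] slope deg x,y [-0.8  0. ]
scene lever 132 [-41.9  90.6 134.6] slope deg x,y [ -7.  -26.7]
top end 692 [1.000e-01 2.000e-01 2.091e+02] slope deg x,y [0.1 0. ]
top lever 80 [-42.7  89.4 133.6] slope deg x,y [ -7.5 -17.5]
wrist lever 772 [-50.7  90.4 135.6] slope deg x,y [-6.5  8. ]
ball [-70.46270075  89.52740695 130.51504152] 54
[652.91962185  58.59855583  96.20899976] [ 551.02083217 -363.27586305   86.35734845]
```

View pics/s4.png

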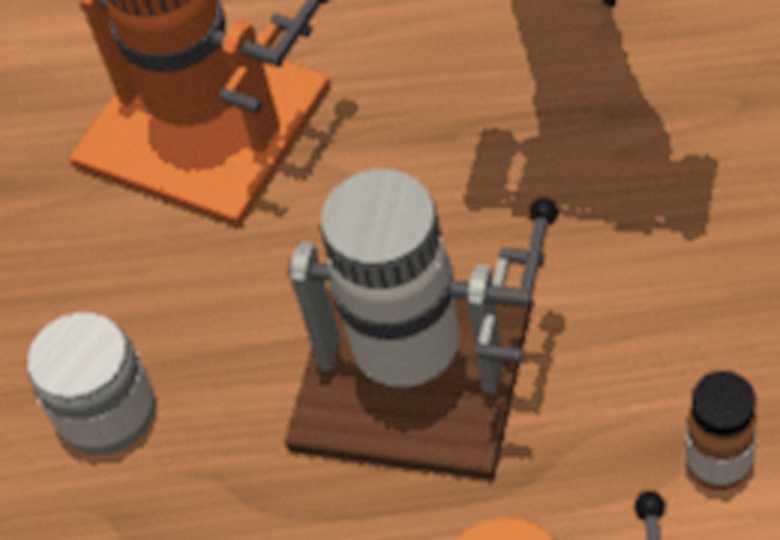

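The crop shows the jar upright, with the lid at (380,215), the ball at (543,210) at lever height 130.5 mm, and the lever resting on its peg. The can and spice jar haven't moved, and the robot is clear.

```bash
python3 -c "
from plant import env
print(env.close_job())"
```

```text
the job is handed in; nothing more can be done
None
```

The jar was turned fully upside down, held there for about 3 s, then swung back fully upright and released; the spice jar and food can were not disturbed, and the job was handed in about 19 s into the 58 s allowed.

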